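# Pack the inspected gear set into its tray

### The arm

A 7-joint arm with a two-finger parallel gripper is mounted at the origin on the work surface. World frame = base frame: x ahead of the robot, y to its left, z up, the work surface at z = 0. Lengths are in m, angles in degrees, forces in N, time in s.
With the tool pointing down it reaches from about 0.425 to 0.875 m from the base axis. Payload 4.7 kg.
Tool frame: the origin (TCP) lies midway between the tips of the shut fingers; the grasp point (between the pads) lies 19 mm behind it; z points along the fingers, y is the line along which they close (so a half turn about z gives the same grasp; the last joint's range is limited). The gripper opens to 87 mm and grips with 3 to 60 N. Pads are 19 mm wide; open, the fingers measure 117 mm over their backs; the gripper's body (75 mm by 190 mm) begins 51 mm behind the grasp point.
Start: joints at [-63.363, 18.392, -4.016, 83.108, 1.295, 78.541, -3.26], TCP at [0.283, 0.585, 0.223] pointing down, gripper open.
Joint ranges: [-163.93, 163.93], [-17.29, 119.83], [-79.2, 71.16], [3.27, 140.29], [-89.18, 269.18], [5.43, 117.66], [-154.24, 154.24]. Speed limits (degrees/s): [147.25, 147.25, 180, 180, 180, 180, 180].

### API

Orientations are given as [roll, pitch, yaw] about the fixed x, y, z axes, in that order (R = Rz(yaw) Ry(pitch) Rx(roll)).
In Python, from cell import env gives the robot as it stands.
- The arm moves only by the tool step_arm, never from a script. Its argument "moves" is a list of rows, each an object with "dp": the shift along the tool's x, y, z in mm, a list of three; "dr": the turn, a rotation vector about the tool's x, y, z in rad, a list of three; "fingers": the closure, from 0 (fully open) to 1 (shut). In form: [{"dp": [dx, dy, dz], "dr": [ax, ay, az], "fingers": fingers}, ...]. A call has exactly 5 rows; each row shifts and turns the commanded pose from where the row before left it, along the tool's axes as they then stand; what a row does not reach is not made up. A row lasts 1/8 s, in which the tool goes at most 62.5 mm and 10.7 degrees, less where a joint would pass 70% of its speed; a pose out of reach is approached as far as the arm can. A call with a gripper value outside its range is refused whole. The fingers move at their own pace and stop on an object; "squeeze" is the grip in N (left out, the last holds). Time passes only in rows, so rows that do not move let the fingers close, or fill a call up. It gives the time, the measured TCP pose, the force, the opening and the grip force at its end, in the units of the state.
- env.get_obs(): the state, without advancing time (a new reading comes with each control period).
- env.read_camera(name): name is "side" or "top"; returns the picture (420x560x3 uint8, red, green, blue); there is no depth.
- env.camera_model(name): a dict with "fx", "fy", "cx", "cy" (pixels), "R" (3x3) and "t" (3): a world point X has camera coordinates R X + t. Camera axes: x right, y down, z forward; pixel columns grow to the right and rows downward; lengths in m; the calibration is good to about 2 mm. A picture is of the moment at which its call begins. camera_model takes no time and is no camera call.
- env.sign_off(): hands the job in; it is judged then, once.
The state is a dict: "time_s": time; "qpos": joint angles; "joint_velocities": joint speeds; "effort": joint torques, N m; "tool_pos": TCP position; "tool_rot": TCP orientation; "force": force on the tool from outside, world axes, zero at the start; "wrist_torque": the same for the moment, N m; "grip_width": finger opening in m; "grasp_force": force on a finger pad.
Only numpy, scipy, OpenCV 4.12 (cv2) and the standard library are available. Lean on these libraries where they do the work, as an engineer would, in place of code of your own. Each camera call takes 0.05 s, during which the arm holds its last target. There are 200 camera calls.

### The job

Pack the four toothed gearbox parts into the grey tray: each of the three gears flat in the round nest that matches its size (largest gear in the largest ring, and so on), and the toothed pinion shaft standing upright in the square nest. Set each down gently without dropping it. Leave the smooth flange and the smooth shaft, which have no teeth, standing where they are.

Things in the scene. Friction and masses are not known exactly. Their poses are not given: they have to be found in the camera images.
- gear_large: Largest steel spur gear, lying flat, with bold teeth all round: 84 mm across the tooth tips, toothed disc 16 mm thick, with a round bright hub of 36 mm diameter rising from its middle to 42 mm above the underside (grip the hub). 0.4 to 0.75 kg. Origin: centre of the underside, z up. Loose, stands on the table at the start. 
- gear_medium: Middle-sized steel spur gear, lying flat: 60 mm across the tooth tips, disc 14 mm thick, round hub of 28 mm diameter up to 38 mm above the underside. 0.2 to 0.4 kg. Origin: centre of the underside, z up. Loose, stands on the table at the start. 
- gear_small: Smallest steel spur gear, lying flat: 39 mm across the tooth tips, disc 14 mm thick, round hub of 18 mm diameter up to 36 mm above the underside. About 0.1 kg. Origin: centre of the underside, z up. Loose, stands on the table at the start. 
- pinion_shaft: Steel pinion shaft standing upright: toothed foot 52 mm across the tooth tips and 36 mm high (9 bold teeth), a 30 mm collar from 36 to 42 mm, then a plain round stem of 22 mm diameter up to 78 mm above the underside (grip the stem). 0.3 to 0.6 kg. Origin: centre of the underside, z up. Loose, stands on the table at the start. 
- flange: Look-alike that stays: smooth round flange without teeth, the same size as the largest gear (84 mm disc 16 mm thick, 36 mm hub up to 42 mm) but with a smooth rim and four dark bolt holes. Origin: centre of the underside, z up. Loose, stands on the table at the start. 
- plain_shaft: Look-alike that stays: smooth stepped shaft without teeth, the same size as the pinion shaft (52 mm foot 36 mm high, 30 mm collar to 42 mm, 22 mm stem up to 78 mm), standing upright. Origin: centre of the underside, z up. Loose, stands on the table at the start. 
- nest_large: Largest round white ring nest, for the largest gear: inner diameter 104 mm, wall 4 mm, 11 mm high in all. Fixed in the grey tray. Origin: centre of its underside, 5 mm above the table. The part rests on the nest's floor, 3 mm above this origin. The tray is 258 mm square with an 18 mm high rim, fixed, turned up to 0.4 rad.
- nest_medium: Middle-sized round white ring nest in the same tray, for the middle-sized gear: inner diameter 80 mm, wall 4 mm, 11 mm high. Fixed in the grey tray. Origin: centre of its underside, 5 mm above the table. The part rests on the nest's floor, 3 mm above this origin. The four nests stand in random order at the corners of a 122 mm square in the tray.
- nest_small: Smallest round white ring nest in the same tray, for the smallest gear: inner diameter 60 mm, wall 4 mm, 11 mm high. Fixed in the grey tray. Origin: centre of its underside, 5 mm above the table. The part rests on the nest's floor, 3 mm above this origin.
- nest_square: Square white nest in the same tray, for the pinion shaft: inside 68 mm square, wall 4 mm, 11 mm high. Fixed in the grey tray. Origin: centre of its underside, 5 mm above the table. The part rests on the nest's floor, 3 mm above this origin.
There are look-alikes about, which are no part of the job. Leave any purple look-alike of the gear_medium alone.

How it is judged:
By the outcome, as a careful person would: the job done as asked, in the order asked, and still so for the second after the job is handed in, with the robot touching nothing.
It also fails if it takes over 112 s, if anything falls off the work surface, if the arm or the gripper's body presses on something with over 40 N, if the wrist force passes 120 N, or if a joint passes its speed limit or range.

## Working session

There is one attempt and no reset: what is moved stays moved. The work goes in short steps, Python scripts to look and compute and a tool call to move; the robot and the scene stay as the last step left them, time stands still between calls to the robot, and variables do not carry over. Pictures are saved under pics/ and viewed, at most 14 in all, crops included, and the job is handed in when it is done.

Besides the shell and the picture viewer there is one more tool, called after "Call:" by a JSON object that holds its "name" and its "arguments". step_arm: Moves the arm, as the interface text tells. Its arguments: {"type":"object","properties":{"moves":{"type":"array","items":{"type":"object","properties":{"dp":{"type":"array","items":{"type":"number"}},"dr":{"type":"array","items":{"type":"number"}},"fingers":{"type":"number"}}}},"squeeze":{"type":"number"}},"required":["moves"]}

```bash
ls; mkdir -p pics; python3 - <<'E'
from cell import env
import cv2
for n in("top","side"):
    cv2.imwrite(f"pics/{n}0.png",env.read_camera(n)[:,:,::-1]); m=env.camera_model(n); print(n,m)
o=env.get_obs();print(o["tool_pos"],o["tool_rot"],o["grip_width"],o["time_s"])
E
```

```text
pics
top {'fx': 511.2285521357358, 'fy': 511.2285521357358, 'cx': 293.62653266932614, 'cy': 212.5754488145449, 'R': array([[ 0.12449867, -0.99220645, -0.00514137],
       [-0.96924033, -0.12050497, -0.21459669],
       [ 0.21230466,  0.03170022, -0.97668922]]), 't': array([-0.0835298 ,  0.48080825,  0.95232329])}
side {'fx': 544.0527681369565, 'fy': 544.0527681369565, 'cx': 286.07366769298574, 'cy': 205.00773643931328, 'R': array([[ 0.93154338, -0.36334462,  0.014409  ],
       [-0.21817643, -0.5901832 , -0.77722766],
       [ 0.29090544,  0.72087758, -0.62905448]]), 't': array([-0.48755232,  0.12803279,  1.38492573])}
[0.28302924 0.58460077 0.22154383] [-1.79900749e+02  4.87449995e-03  1.54171346e+02] 0.08690701426185538 0.1
```

View pics/top0.png

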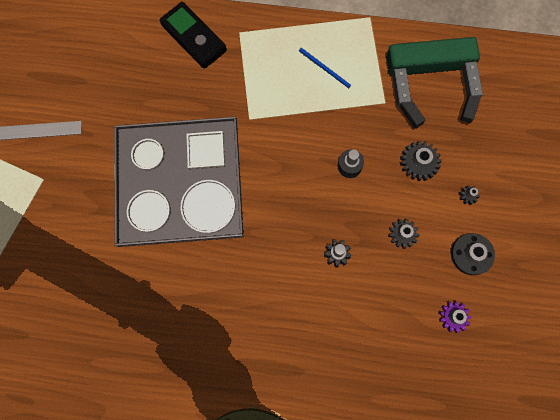

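View pics/side0.png

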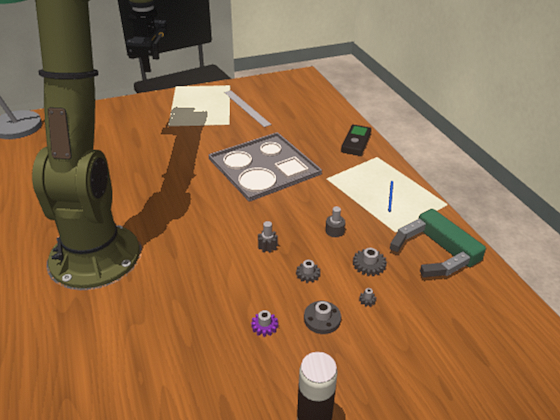

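Top view, candidates: large gear (421,160) with teeth, its look-alike the smooth flange with bolt holes (473,254). Medium gear grey (404,233), purple look-alike (455,317). Small gear (469,194). Pinion shaft with teeth (338,253), its look-alike the smooth shaft (350,163). Nests: small (147,154), square (206,150), medium (148,211), large (208,206). I'll check this in one close crop.

```bash
python3 - <<'E'
import cv2
a=cv2.imread("pics/top0.png")[135:340,310:510]; cv2.imwrite("pics/crop0.png",cv2.resize(a,None,fx=2.9,fy=2.9,interpolation=cv2.INTER_CUBIC))
E
cat > h.py <<'E'
import numpy as np,cv2
from cell import env
def ray(n,uv,z):
    m=env.camera_model(n);R,t=np.array(m["R"]),np.array(m["t"])
    d=R.T@np.array([(uv[0]-m["cx"])/m["fx"],(uv[1]-m["cy"])/m["fy"],1]);c=-R.T@t
    return c+d*(z-c[2])/d[2]
def proj(n,X):
    m=env.camera_model(n);p=np.array(m["R"])@np.array(X)+m["t"]
    return m["cx"]+m["fx"]*p[0]/p[2],m["cy"]+m["fy"]*p[1]/p[2]
def blob(mask,uv,r):
    """centroid (ellipse of hull) of the largest contour in a window"""
    w=np.zeros_like(mask);u,v=map(int,uv);w[v-r:v+r,u-r:u+r]=mask[v-r:v+r,u-r:u+r]
    c=max(cv2.findContours(w,cv2.RETR_EXTERNAL,cv2.CHAIN_APPROX_NONE)[0],key=cv2.contourArea)
    M=cv2.moments(cv2.convexHull(c));return np.array([M["m10"]/M["m00"],M["m01"]/M["m00"]]),cv2.contourArea(c),cv2.boundingRect(c)
E
python3 - <<'E'
from h import *
T=cv2.imread("pics/top0.png");S=cv2.imread("pics/side0.png")
white=lambda I:((I.min(2)>150)*255).astype(np.uint8)
nest={"small":(147,154),"square":(206,150),"medium":(148,211),"large":(208,206)}
P={}
for k,uv in nest.items():
    c,a,b=blob(white(T),uv,32); P[k]=ray("top",c,.016); print(k,c.round(1),a,b,P[k].round(4), "side px",np.round(proj("side",P[k]),0))
    print("   at floor",ray("top",c,.008).round(4))
k=list(P)
for i in range(4):
    for j in range(i): print(k[i],k[j],np.linalg.norm(P[k[i]]-P[k[j]]).round(4))
# parts: hub-top brightness, top view
hub={"gl":((424,156),.042),"gm":((406,231),.038),"gs":((473,192),.036),"pin":((340,250),.078),"fl":((478,252),.042),"pl":((352,156),.078)}
for n,(uv,z) in hub.items():
    X=ray("top",uv,z);print(n,X.round(3),"side",np.round(proj("side",X),0),"r",np.hypot(*X[:2]).round(3))
E
```

```text
small [146.5 153.5] 718.0 (131, 139, 32, 30) [0.5829 0.2992 0.016 ] side px [270. 147.]
   at floor [0.5853 0.302  0.008 ]
square [204.9 149. ] 1163.0 (187, 131, 37, 37) [0.6077 0.1794 0.016 ] side px [290. 165.]
   at floor [0.6103 0.1813 0.008 ]
medium [147.4 210.3] 1321.5 (127, 190, 42, 42) [0.4632 0.2747 0.016 ] side px [236. 158.]
   at floor [0.4647 0.2772 0.008 ]
large [207.3 205.9] 2175.5 (181, 180, 54, 53) [0.4874 0.1548 0.016 ] side px [256. 178.]
   at floor [0.4891 0.1565 0.008 ]
square small 0.1223
medium small 0.1222
medium square 0.1731
large small 0.1731
large square 0.1228
large medium 0.1223
gl [ 0.639 -0.271  0.042] side [369. 252.] r 0.694
gm [ 0.481 -0.248  0.038] side [307. 263.] r 0.541
gs [ 0.577 -0.375  0.036] side [367. 289.] r 0.689
pin [ 0.421 -0.12   0.078] side [266. 223.] r 0.438
fl [ 0.456 -0.389  0.042] side [322. 306.] r 0.599
pl [ 0.608 -0.123  0.078] side [334. 208.] r 0.621
```

View pics/crop0.png

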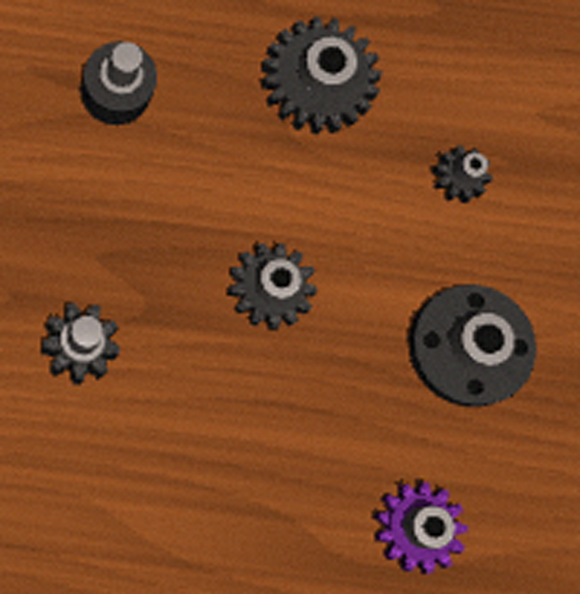

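Crop confirms: toothed grey parts are at top pixels (421,160), (404,233), (469,194), (338,253). The flange, smooth shaft and purple gear stay put. Nest spacings come out at 122–123 mm, as they should. Next I measure the hubs precisely.

```bash
python3 - <<'E'
from h import *
I={n:cv2.imread(f"pics/{n}0.png") for n in("top","side")}
hub={"gl":((424,156),.042,.036),"gm":((406,231),.038,.028),"gs":((473,192),.036,.018),"pin":((340,250),.078,.022),"fl":((478,252),.042,.036)}
for n,(uv,z,d) in hub.items():
    X=ray("top",uv,z)
    for cam,c0 in(("top",uv),("side",proj("side",X))):
        G=I[cam];hsv=cv2.cvtColor(G,cv2.COLOR_BGR2HSV)
        out=[]
        for th in(105,125,145):
            m=((hsv[...,1]<70)&(hsv[...,2]>th)).astype(np.uint8)*255
            try:
                c,a,b=blob(m,c0,14); out.append((b,a,ray(cam,c,z)[:2].round(4)))
            except ValueError: out.append(None)
        print(n,cam,np.round(c0,0),*out,sep="\n   ")
print("clamp jaw",ray("top",(415,122),.02).round(3),ray("top",(466,120),.02).round(3))
E
```

```text
gl
   top
   [424 156]
   ((416, 148, 17, 16), 197.0, array([ 0.6402, -0.271 ]))
   ((416, 148, 17, 16), 192.5, array([ 0.64  , -0.2709]))
   ((416, 148, 17, 16), 184.0, array([ 0.6402, -0.2708]))
gl
   side
   [369. 252.]
   ((363, 248, 16, 16), 152.0, array([ 0.6343, -0.2819]))
   ((364, 248, 14, 10), 100.0, array([ 0.6401, -0.2744]))
   ((364, 248, 14, 10), 94.0, array([ 0.6405, -0.274 ]))
gm
   top
   [406 231]
   ((400, 224, 14, 14), 125.0, array([ 0.4819, -0.2485]))
   ((400, 225, 14, 13), 117.5, array([ 0.4814, -0.2484]))
   ((400, 225, 13, 13), 111.5, array([ 0.4815, -0.2482]))
gm
   side
   [307. 263.]
   ((303, 260, 11, 14), 101.5, array([ 0.4776, -0.2594]))
   ((303, 260, 11, 9), 64.0, array([ 0.4814, -0.2523]))
   ((303, 260, 11, 8), 59.5, array([ 0.4822, -0.2515]))
gs
   top
   [473 192]
   ((470, 188, 8, 8), 41.5, array([ 0.5789, -0.3762]))
   ((470, 188, 8, 8), 40.0, array([ 0.5787, -0.3764]))
   ((470, 188, 8, 8), 39.0, array([ 0.5788, -0.3763]))
gs
   side
   [367. 289.]
   ((365, 288, 8, 11), 50.5, array([ 0.5752, -0.3853]))
   ((365, 288, 8, 6), 28.5, array([ 0.579
[... 208 characters left out ...]

   ((331, 244, 15, 15), 86.5, array([ 0.4181, -0.1167]))
pin
   side
   [266. 223.]
   ((261, 221, 12, 16), 83.5, array([ 0.4155, -0.1415]))
   ((263, 221, 9, 6), 30.0, array([ 0.4234, -0.1215]))
   ((263, 221, 9, 6), 30.0, array([ 0.4234, -0.1215]))
fl
   top
   [478 252]
   ((469, 243, 18, 18), 225.0, array([ 0.4569, -0.3887]))
   ((470, 243, 17, 18), 214.0, array([ 0.457, -0.389]))
   ((470, 243, 17, 18), 208.0, array([ 0.457, -0.389]))
fl
   side
   [322. 306.]
   ((315, 301, 17, 19), 209.5, array([ 0.4535, -0.3984]))
   ((315, 301, 16, 13), 145.5, array([ 0.4572, -0.3918]))
   ((316, 301, 15, 13), 133.0, array([ 0.4574, -0.3918]))
clamp jaw [ 0.72  -0.252  0.02 ] [ 0.738 -0.358  0.02 ]
```

Call:
{"name": "step_arm", "arguments": {"moves": [{"dp": [0, 0, 0], "dr": [0, 0, 0.18], "fingers": 0.3}, {"dp": [0, 0, 0], "dr": [0, 0, 0.18], "fingers": 0.3}, {"dp": [0, 0, 0], "dr": [0, 0, 0.18], "fingers": 0.3}, {"dp": [0, 0, 0], "dr": [0, 0, 0.18], "fingers": 0.3}, {"dp": [0, 0, 0], "dr": [0, 0, 0.18], "fingers": 0.3}], "squeeze": 30}}

```text
time_s: 0.72
tool_pos: [0.2831, 0.5848, 0.2219]
tool_rot: [-180.0, 0.1, 102.3]
force: [-0.7, 0.7, -0.2]
grip_width: 0.0613
grasp_force: 0.0
```

Call:
{"name": "step_arm", "arguments": {"moves": [{"dp": [0, 0, 0], "dr": [0, 0, 0.11], "fingers": 0.3}, {"dp": [0, 0, 0], "dr": [0, 0, 0.105], "fingers": 0.3}, {"dp": [-53, 22, 0], "dr": [0, 0, 0], "fingers": 0.3}, {"dp": [-53, 22, 0], "dr": [0, 0, 0], "fingers": 0.3}, {"dp": [-53, 22, 0], "dr": [0, 0, 0], "fingers": 0.3}]}}

```text
time_s: 1.35
tool_pos: [0.3505, 0.4245, 0.222]
tool_rot: [-180.0, 0.0, 90.3]
force: [0.6, -0.3, 0.0]
grip_width: 0.0607
grasp_force: 0.0
```

Call:
{"name": "step_arm", "arguments": {"moves": [{"dp": [-53, 22, 0], "dr": [0, 0, 0], "fingers": 0.3}, {"dp": [-53, 22, 0], "dr": [0, 0, 0], "fingers": 0.3}, {"dp": [-53, 22, 0], "dr": [0, 0, 0], "fingers": 0.3}, {"dp": [-53, 22, 0], "dr": [0, 0, 0], "fingers": 0.3}, {"dp": [-53, 22, 0], "dr": [0, 0, 0], "fingers": 0.3}]}}

```text
time_s: 1.98
tool_pos: [0.4616, 0.1601, 0.2224]
tool_rot: [-180.0, -0.0, 90.3]
force: [0.8, -0.2, -0.3]
grip_width: 0.0605
grasp_force: 0.0
```

Call:
{"name": "step_arm", "arguments": {"moves": [{"dp": [-53, 22, 0], "dr": [0, 0, 0], "fingers": 0.3}, {"dp": [-53, 22, 0], "dr": [0, 0, 0], "fingers": 0.3}, {"dp": [-53, 22, 0], "dr": [0, 0, 0], "fingers": 0.3}, {"dp": [-53, 22, 0], "dr": [0, 0, 0], "fingers": 0.3}, {"dp": [-53, 22, 0], "dr": [0, 0, 0], "fingers": 0.3}]}}

```text
time_s: 2.6
tool_pos: [0.573, -0.1039, 0.2224]
tool_rot: [180.0, -0.0, 90.3]
force: [0.9, 0.3, 0.6]
grip_width: 0.0611
grasp_force: 0.0
```

Call:
{"name": "step_arm", "arguments": {"moves": [{"dp": [-56, 22, 0], "dr": [0, 0, 0.005], "fingers": 0.3}, {"dp": [-56, 22, 0], "dr": [0, 0, 0], "fingers": 0.3}, {"dp": [-56, 22.5, 0], "dr": [0, 0, 0], "fingers": 0.3}, {"dp": [0, 0, 60], "dr": [0, 0, 0], "fingers": 0.3}, {"dp": [0, 0, 60], "dr": [0, 0, 0], "fingers": 0.3}]}}

```text
time_s: 3.22
tool_pos: [0.6395, -0.2719, 0.101]
tool_rot: [179.9, 0.0, 89.9]
force: [-0.2, 0.5, -0.5]
grip_width: 0.0612
grasp_force: 0.0
```

Call:
{"name": "step_arm", "arguments": {"moves": [{"dp": [0, 0, 20], "dr": [0, 0, 0], "fingers": 0.3}, {"dp": [0, 0, 10], "dr": [0, 0, 0], "fingers": 0.3}, {"dp": [0, 0, 0], "dr": [0, 0, 0], "fingers": 0.3}, {"dp": [0, 0, 0], "dr": [0, 0, 0], "fingers": 0.3}, {"dp": [0, 0, 0], "dr": [0, 0, 0], "fingers": 0.3}]}}

```text
time_s: 3.85
tool_pos: [0.6404, -0.2707, 0.0744]
tool_rot: [179.8, 0.0, 90.0]
force: [0.5, -0.1, -0.5]
grip_width: 0.061
grasp_force: 0.0
```

```bash
python3 - <<'E'
from h import *
T=env.read_camera("top")[:,:,::-1];S=env.read_camera("side")[:,:,::-1]
a=cv2.resize(T[70:240,340:540],(380,323));b=cv2.resize(S[170:340,270:470],(380,323))
cv2.imwrite("pics/g1.png",np.hstack([a,b]))
E
```

```text
(no output)
```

View pics/g1.png

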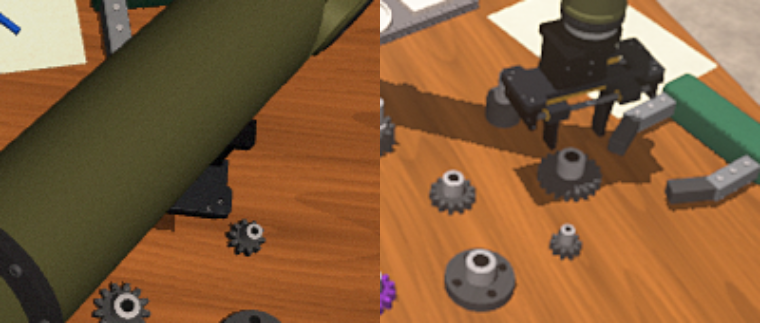

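The side crop shows the fingers straddling the large gear's hub at (570,160), and the clamp jaw at (630,125) is clear of the right finger. I go down and grip.

Call:
{"name": "step_arm", "arguments": {"moves": [{"dp": [-1.5, 0, 20], "dr": [0, 0, 0], "fingers": 0.3}, {"dp": [0, 0, 17], "dr": [0, 0, 0], "fingers": 0.3}, {"dp": [0, 0, 14], "dr": [0, 0, 0], "fingers": 0.3}, {"dp": [0, 0, 0], "dr": [0, 0, 0], "fingers": 0.3}, {"dp": [0, 0, 0], "dr": [0, 0, 0], "fingers": 0.3}]}}

```text
time_s: 4.58
tool_pos: [0.6397, -0.2721, 0.0217]
tool_rot: [180.0, 0.0, 90.0]
force: [-0.3, -0.5, 0.3]
grip_width: 0.0608
grasp_force: 0.0
```

Call:
{"name": "step_arm", "arguments": {"moves": [{"dp": [0, 0, 0], "dr": [0, 0, 0], "fingers": 0.45}, {"dp": [0, 0, 0], "dr": [0, 0, 0], "fingers": 0.6}, {"dp": [0, 0, 0], "dr": [0, 0, 0], "fingers": 1}, {"dp": [0, 0, 0], "dr": [0, 0, 0], "fingers": 1}, {"dp": [0, 0, 0], "dr": [0, 0, 0], "fingers": 1}], "squeeze": 35}}

```text
time_s: 5.2
tool_pos: [0.64, -0.2719, 0.0219]
tool_rot: [179.9, 0.0, 90.0]
force: [1.3, 0.0, 1.0]
grip_width: 0.0355
grasp_force: 35.0
```

Call:
{"name": "step_arm", "arguments": {"moves": [{"dp": [0, 0, -10], "dr": [0, 0, 0], "fingers": 1}, {"dp": [0, 0, -25], "dr": [0, 0, 0], "fingers": 1}, {"dp": [0, 0, -40], "dr": [0, 0, 0], "fingers": 1}, {"dp": [0, 0, -40], "dr": [0, 0, 0], "fingers": 1}, {"dp": [0, 0, -5], "dr": [0, 0, 0], "fingers": 1}]}}

```text
time_s: 5.82
tool_pos: [0.6406, -0.273, 0.1445]
tool_rot: [179.7, 0.1, 90.0]
force: [0.7, -0.0, -5.7]
grip_width: 0.0352
grasp_force: 35.0
```

Call:
{"name": "step_arm", "arguments": {"moves": [{"dp": [25, -9, 0], "dr": [0, 0, 0], "fingers": 1}, {"dp": [50, -18, 0], "dr": [0, 0, 0], "fingers": 1}, {"dp": [50, -18, 0], "dr": [0, 0, 0], "fingers": 1}, {"dp": [50, -18, 0], "dr": [0, 0, 0], "fingers": 1}, {"dp": [50, -18, 0], "dr": [0, 0, 0], "fingers": 1}]}}

```text
time_s: 6.45
tool_pos: [0.556, -0.045, 0.1392]
tool_rot: [-179.8, 0.0, 90.0]
force: [0.7, 0.5, -5.4]
grip_width: 0.0355
grasp_force: 35.0
```

Call:
{"name": "step_arm", "arguments": {"moves": [{"dp": [50, -18, 0], "dr": [0, 0, 0], "fingers": 1}, {"dp": [50, -18, 0], "dr": [0, 0, 0], "fingers": 1}, {"dp": [50, -18, 0], "dr": [0, 0, 0], "fingers": 1}, {"dp": [36, -12, 0], "dr": [0, 0, 0], "fingers": 1}, {"dp": [15, -5, 0], "dr": [0, 0, 0], "fingers": 1}]}}

```text
time_s: 7.08
tool_pos: [0.4848, 0.1564, 0.1396]
tool_rot: [-179.8, 0.0, 90.2]
force: [0.5, 0.5, -5.4]
grip_width: 0.0352
grasp_force: 35.0
```

Call:
{"name": "step_arm", "arguments": {"moves": [{"dp": [0, 0, 20], "dr": [0, 0, 0], "fingers": 1}, {"dp": [0, 0, 30], "dr": [0, 0, 0], "fingers": 1}, {"dp": [0, 0, 20], "dr": [0, 0, 0], "fingers": 1}, {"dp": [0, 0, 10], "dr": [0, 0, 0], "fingers": 1}, {"dp": [0, 0, 0], "dr": [0, 0, 0], "fingers": 1}]}}

```text
time_s: 7.7
tool_pos: [0.4868, 0.1531, 0.0606]
tool_rot: [-179.9, 0.1, 89.9]
force: [0.5, -0.2, -5.3]
grip_width: 0.035
grasp_force: 35.0
```

```bash
python3 - <<'E'
from h import *
T=env.read_camera("top")[:,:,::-1];S=env.read_camera("side")[:,:,::-1]
a=cv2.resize(T[100:270,90:290],(380,323));b=cv2.resize(S[80:250,170:370],(380,323))
cv2.imwrite("pics/p1.png",np.hstack([a,b]))
o=env.get_obs();print(o["tool_pos"],o["force"],o["grip_width"],np.round(o["qpos"]))
E
```

```text
[0.48804325 0.15393619 0.06206633] [ 0.00842371 -0.03706659 -5.20701066] 0.03527435419043352 [-50.  11.  32. 114.  -7.  57. -15.]
```

View pics/p1.png

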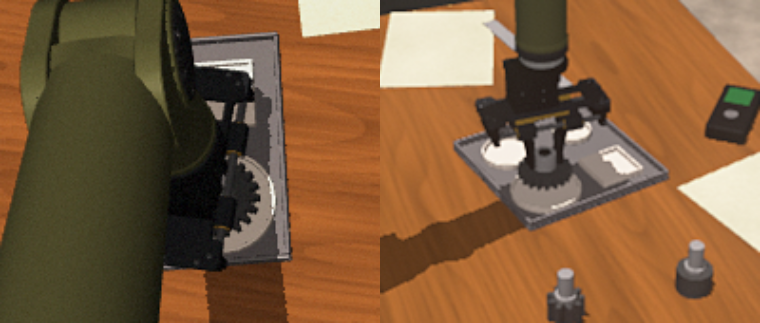

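The side crop shows the gear held level over the large ring, at (545,190). I lower it in small steps while watching the force.

Call:
{"name": "step_arm", "arguments": {"moves": [{"dp": [0, 0, 15], "dr": [0, 0, 0], "fingers": 1}, {"dp": [0, 0, 10], "dr": [0, 0, 0], "fingers": 1}, {"dp": [0, 0, 3], "dr": [0, 0, 0], "fingers": 1}, {"dp": [0, 0, 2], "dr": [0, 0, 0], "fingers": 1}, {"dp": [0, 0, 0.5], "dr": [0, 0, 0], "fingers": 1}]}}

```text
time_s: 8.43
tool_pos: [0.4876, 0.1542, 0.0312]
tool_rot: [180.0, -0.0, 90.0]
force: [0.7, -0.7, -5.4]
grip_width: 0.0352
grasp_force: 35.0
```

Call:
{"name": "step_arm", "arguments": {"moves": [{"dp": [0, 0, 0.5], "dr": [0, 0, 0], "fingers": 1}, {"dp": [0, 0, 0], "dr": [0, 0, 0], "fingers": 1}, {"dp": [0, 0, 0], "dr": [0, 0, 0], "fingers": 1}, {"dp": [0, 0, 0], "dr": [0, 0, 0], "fingers": 1}, {"dp": [0, 0, 0], "dr": [0, 0, 0], "fingers": 1}]}}

```text
time_s: 9.05
tool_pos: [0.4875, 0.1542, 0.0306]
tool_rot: [180.0, -0.0, 90.0]
force: [0.4, 0.4, -5.6]
grip_width: 0.0354
grasp_force: 35.0
```

Call:
{"name": "step_arm", "arguments": {"moves": [{"dp": [0, 0, 0.5], "dr": [0, 0, 0], "fingers": 1}, {"dp": [0, 0, 0], "dr": [0, 0, 0], "fingers": 1}, {"dp": [0, 0, 0], "dr": [0, 0, 0], "fingers": 1}, {"dp": [0, 0, 0.5], "dr": [0, 0, 0], "fingers": 1}, {"dp": [0, 0, 0], "dr": [0, 0, 0], "fingers": 1}]}}

```text
time_s: 9.68
tool_pos: [0.4875, 0.1542, 0.0299]
tool_rot: [180.0, -0.0, 90.0]
force: [-1.8, -0.2, -1.1]
grip_width: 0.035
grasp_force: 35.0
```

Contact: the weight is off the gripper. I open and lift away, then go on to the medium gear.

Call:
{"name": "step_arm", "arguments": {"moves": [{"dp": [0, 0, 0.2], "dr": [0, 0, 0], "fingers": 0.55}, {"dp": [0, 0, 0], "dr": [0, 0, 0], "fingers": 0.45}, {"dp": [0, 0, 0], "dr": [0, 0, 0], "fingers": 0.35}, {"dp": [0, 0, -10], "dr": [0, 0, 0], "fingers": 0.35}, {"dp": [0, 0, -20], "dr": [0, 0, 0], "fingers": 0.35}]}}

```text
time_s: 10.3
tool_pos: [0.487, 0.1539, 0.0597]
tool_rot: [-179.9, 0.0, 90.0]
force: [-0.7, 0.4, -0.6]
grip_width: 0.0558
grasp_force: 0.0
```

Call:
{"name": "step_arm", "arguments": {"moves": [{"dp": [0, 0, -50], "dr": [0, 0, 0], "fingers": 0.35}, {"dp": [0, 0, -50], "dr": [0, 0, 0], "fingers": 0.35}, {"dp": [-40, 0, 0], "dr": [0, 0, 0], "fingers": 0.35}, {"dp": [-60, 0, 0], "dr": [0, 0, 0], "fingers": 0.35}, {"dp": [-60, 0, 0], "dr": [0, 0, 0], "fingers": 0.35}]}}

```text
time_s: 10.92
tool_pos: [0.4877, -0.0074, 0.1604]
tool_rot: [179.9, -0.0, 90.1]
force: [1.8, 0.2, 0.7]
grip_width: 0.0564
grasp_force: 0.0
```

Call:
{"name": "step_arm", "arguments": {"moves": [{"dp": [-60, 0, 0], "dr": [0, 0, 0], "fingers": 0.4}, {"dp": [-60, 0, 0], "dr": [0, 0, 0], "fingers": 0.4}, {"dp": [-60, 0, 0], "dr": [0, 0, 0], "fingers": 0.4}, {"dp": [-45, -3, 0], "dr": [0, 0, 0], "fingers": 0.4}, {"dp": [-19, -2, 0], "dr": [0, 0, 0], "fingers": 0.4}]}}

```text
time_s: 11.55
tool_pos: [0.4816, -0.2536, 0.1603]
tool_rot: [179.9, 0.1, 89.7]
force: [-0.2, 0.8, -1.2]
grip_width: 0.0523
grasp_force: 0.0
```

Call:
{"name": "step_arm", "arguments": {"moves": [{"dp": [0, 0, 40], "dr": [0, 0, 0], "fingers": 0.4}, {"dp": [0, 0, 40], "dr": [0, 0, 0], "fingers": 0.4}, {"dp": [0, 0, 10], "dr": [0, 0, 0], "fingers": 0.4}, {"dp": [0, 0, 0], "dr": [0, 0, 0], "fingers": 0.4}, {"dp": [0, 0, 0], "dr": [0, 0, 0], "fingers": 0.4}]}}

```text
time_s: 12.18
tool_pos: [0.4837, -0.2504, 0.0711]
tool_rot: [179.8, 0.0, 90.0]
force: [0.3, -0.2, 0.6]
grip_width: 0.0525
grasp_force: 0.0
```

```bash
python3 - <<'E'
from h import *
T=env.read_camera("top")[:,:,::-1];S=env.read_camera("side")[:,:,::-1]
a=cv2.resize(T[100:270,90:290],(380,323));b=cv2.resize(S[170:340,220:420],(380,323))
cv2.imwrite("pics/g2.png",np.hstack([a,b]))
E
```

```text
(no output)
```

View pics/g2.png

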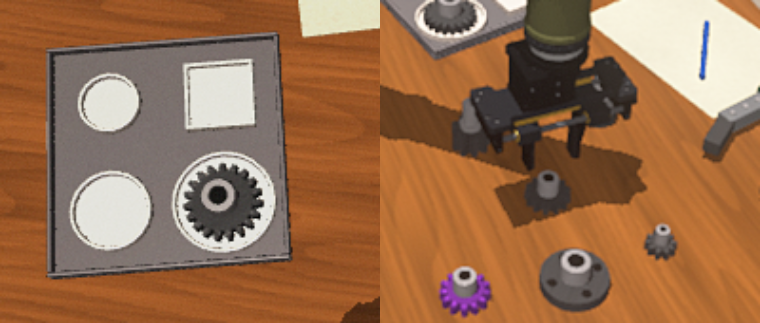

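The large gear lies centred in its ring at (223,200), and the fingers straddle the medium hub at (547,185). I go down and grip.

Call:
{"name": "step_arm", "arguments": {"moves": [{"dp": [0, -1, 20], "dr": [0, 0, 0], "fingers": 0.4}, {"dp": [0, 0, 17], "dr": [0, 0, 0], "fingers": 0.4}, {"dp": [0, 0, 14], "dr": [0, 0, 0], "fingers": 0.4}, {"dp": [0, 0, 0], "dr": [0, 0, 0], "fingers": 0.4}, {"dp": [0, 0, 0], "dr": [0, 0, 0], "fingers": 0.4}]}}

```text
time_s: 12.9
tool_pos: [0.4815, -0.2502, 0.0184]
tool_rot: [180.0, 0.0, 90.0]
force: [-1.2, 0.7, 0.7]
grip_width: 0.0523
grasp_force: 0.0
```

Call:
{"name": "step_arm", "arguments": {"moves": [{"dp": [0, 0, 0], "dr": [0, 0, 0], "fingers": 0.55}, {"dp": [0, 0, 0], "dr": [0, 0, 0], "fingers": 0.65}, {"dp": [0, 0, 0], "dr": [0, 0, 0], "fingers": 1}, {"dp": [0, 0, 0], "dr": [0, 0, 0], "fingers": 1}, {"dp": [0, 0, 0], "dr": [0, 0, 0], "fingers": 1}], "squeeze": 30}}

```text
time_s: 13.52
tool_pos: [0.4818, -0.2499, 0.0186]
tool_rot: [180.0, -0.0, 90.0]
force: [1.2, -0.0, 1.9]
grip_width: 0.0272
grasp_force: 30.0
```

Call:
{"name": "step_arm", "arguments": {"moves": [{"dp": [0, 0, -10], "dr": [0, 0, 0], "fingers": 1}, {"dp": [0, 0, -25], "dr": [0, 0, 0], "fingers": 1}, {"dp": [0, 0, -40], "dr": [0, 0, 0], "fingers": 1}, {"dp": [0, 0, -40], "dr": [0, 0, 0], "fingers": 1}, {"dp": [0, 0, -5], "dr": [0, 0, 0], "fingers": 1}]}}

```text
time_s: 14.15
tool_pos: [0.4828, -0.2509, 0.1411]
tool_rot: [179.7, 0.0, 90.0]
force: [0.4, 0.5, -3.5]
grip_width: 0.027
grasp_force: 30.0
```

Call:
{"name": "step_arm", "arguments": {"moves": [{"dp": [25, -1, 0], "dr": [0, 0, 0], "fingers": 1}, {"dp": [55, -2, 0], "dr": [0, 0, 0], "fingers": 1}, {"dp": [55, -2, 0], "dr": [0, 0, 0], "fingers": 1}, {"dp": [55, -2, 0], "dr": [0, 0, 0], "fingers": 1}, {"dp": [55, -2, 0], "dr": [0, 0, 0], "fingers": 1}]}}

```text
time_s: 14.78
tool_pos: [0.471, -0.0031, 0.1373]
tool_rot: [-179.9, -0.0, 90.0]
force: [-0.4, 0.1, -3.5]
grip_width: 0.0273
grasp_force: 30.0
```

Call:
{"name": "step_arm", "arguments": {"moves": [{"dp": [55, -2, 0], "dr": [0, 0, 0], "fingers": 1}, {"dp": [55, -2, 0], "dr": [0, 0, 0], "fingers": 1}, {"dp": [55, -2, 0], "dr": [0, 0, 0], "fingers": 1}, {"dp": [55, -2, 0], "dr": [0, 0, 0], "fingers": 1}, {"dp": [35, -1, 0], "dr": [0, 0, 0], "fingers": 1}]}}

```text
time_s: 15.4
tool_pos: [0.4615, 0.2527, 0.1367]
tool_rot: [-179.9, 0.1, 90.2]
force: [0.3, -0.4, -1.7]
grip_width: 0.0271
grasp_force: 30.0
```

Call:
{"name": "step_arm", "arguments": {"moves": [{"dp": [18, 0, 0], "dr": [0, 0, 0], "fingers": 1}, {"dp": [7, 0, 0], "dr": [0, 0, 0], "fingers": 1}, {"dp": [0, 0, 20], "dr": [0, 0, 0], "fingers": 1}, {"dp": [0, 0, 30], "dr": [0, 0, 0], "fingers": 1}, {"dp": [0, 0, 20], "dr": [0, 0, 0], "fingers": 1}]}}

```text
time_s: 16.02
tool_pos: [0.4634, 0.2725, 0.067]
tool_rot: [-179.9, 0.1, 89.8]
force: [0.1, 0.0, -2.1]
grip_width: 0.0271
grasp_force: 30.0
```

Call:
{"name": "step_arm", "arguments": {"moves": [{"dp": [0, 0, 10], "dr": [0, 0, 0], "fingers": 1}, {"dp": [0, 0, 5], "dr": [0, 0, 0], "fingers": 1}, {"dp": [0, 0, 0], "dr": [0, 0, 0], "fingers": 1}, {"dp": [0, 0, 0], "dr": [0, 0, 0], "fingers": 1}, {"dp": [0, 0, 0], "dr": [0, 0, 0], "fingers": 1}]}}

```text
time_s: 16.65
tool_pos: [0.4638, 0.2754, 0.054]
tool_rot: [180.0, -0.0, 90.0]
force: [0.4, -0.1, -1.7]
grip_width: 0.0271
grasp_force: 30.0
```

```bash
python3 - <<'E'
from h import *
T=env.read_camera("top")[:,:,::-1];S=env.read_camera("side")[:,:,::-1]
a=cv2.resize(T[100:270,90:290],(380,323));b=cv2.resize(S[80:250,170:370],(380,323))
cv2.imwrite("pics/p2.png",np.hstack([a,b]));print(env.get_obs()["force"])
E
```

```text
[-0.72760891 -0.22000867 -3.05409164]
```

View pics/p2.png

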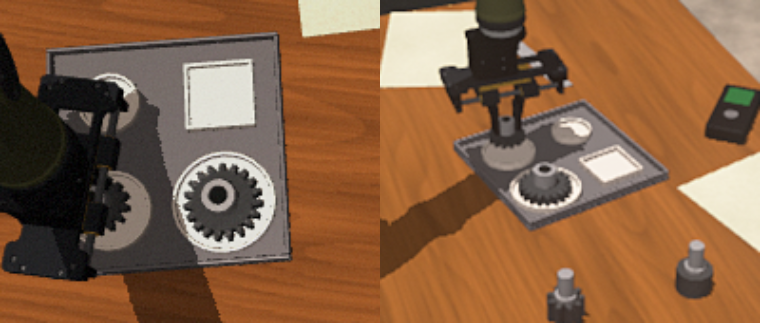

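The medium gear is held level over its ring (side crop (507,140)). The gripper is clear of the large gear. I lower it.

Call:
{"name": "step_arm", "arguments": {"moves": [{"dp": [0, 0, 13], "dr": [0, 0, 0], "fingers": 1}, {"dp": [0, 0, 9], "dr": [0, 0, 0], "fingers": 1}, {"dp": [0, 0, 3], "dr": [0, 0, 0], "fingers": 1}, {"dp": [0, 0, 1.5], "dr": [0, 0, 0], "fingers": 1}, {"dp": [0, 0, 0], "dr": [0, 0, 0], "fingers": 1}]}}

```text
time_s: 17.38
tool_pos: [0.4637, 0.2752, 0.027]
tool_rot: [180.0, -0.0, 90.0]
force: [0.6, -0.6, -2.9]
grip_width: 0.027
grasp_force: 30.0
```

Call:
{"name": "step_arm", "arguments": {"moves": [{"dp": [0, 0, 0.4], "dr": [0, 0, 0], "fingers": 1}, {"dp": [0, 0, 0], "dr": [0, 0, 0], "fingers": 1}, {"dp": [0, 0, 0.4], "dr": [0, 0, 0], "fingers": 1}, {"dp": [0, 0, 0], "dr": [0, 0, 0], "fingers": 1}, {"dp": [0, 0, 0], "dr": [0, 0, 0], "fingers": 1}]}}

```text
time_s: 18.0
tool_pos: [0.4637, 0.2753, 0.0266]
tool_rot: [180.0, -0.0, 90.0]
force: [-1.8, -1.2, 3.9]
grip_width: 0.0268
grasp_force: 30.0
```

Contact. I release and go on to the small gear.

Call:
{"name": "step_arm", "arguments": {"moves": [{"dp": [0, 0, -0.3], "dr": [0, 0, 0], "fingers": 0.65}, {"dp": [0, 0, 0], "dr": [0, 0, 0], "fingers": 0.55}, {"dp": [0, 0, 0], "dr": [0, 0, 0], "fingers": 0.45}, {"dp": [0, 0, -10], "dr": [0, 0, 0], "fingers": 0.45}, {"dp": [0, 0, -20], "dr": [0, 0, 0], "fingers": 0.45}]}}

```text
time_s: 18.62
tool_pos: [0.463, 0.2747, 0.0565]
tool_rot: [-179.9, 0.1, 90.0]
force: [1.1, 0.0, -0.1]
grip_width: 0.0473
grasp_force: 0.0
```

Call:
{"name": "step_arm", "arguments": {"moves": [{"dp": [0, 0, -50], "dr": [0, 0, 0], "fingers": 0.45}, {"dp": [0, 0, -50], "dr": [0, 0, 0], "fingers": 0.45}, {"dp": [-40, 7, 0], "dr": [0, 0, 0], "fingers": 0.45}, {"dp": [-55, 10, 0], "dr": [0, 0, 0], "fingers": 0.45}, {"dp": [-55, 10, 0], "dr": [0, 0, 0], "fingers": 0.45}]}}

```text
time_s: 19.25
tool_pos: [0.4909, 0.1237, 0.1573]
tool_rot: [179.9, -0.1, 90.0]
force: [1.0, -0.2, 0.1]
grip_width: 0.0474
grasp_force: 0.0
```

Call:
{"name": "step_arm", "arguments": {"moves": [{"dp": [-55, 10, 0], "dr": [0, 0, 0], "fingers": 0.45}, {"dp": [-55, 10, 0], "dr": [0, 0, 0], "fingers": 0.45}, {"dp": [-55, 10, 0], "dr": [0, 0, 0], "fingers": 0.45}, {"dp": [-55, 10, 0], "dr": [0, 0, 0], "fingers": 0.45}, {"dp": [-55, 10, 0], "dr": [0, 0, 0], "fingers": 0.45}]}}

```text
time_s: 19.88
tool_pos: [0.5409, -0.1514, 0.1573]
tool_rot: [179.9, -0.0, 90.0]
force: [0.9, -0.1, 0.6]
grip_width: 0.0478
grasp_force: 0.0
```

Call:
{"name": "step_arm", "arguments": {"moves": [{"dp": [-55, 10, 0], "dr": [0, 0, 0], "fingers": 0.5}, {"dp": [-55, 10, 0], "dr": [0, 0, 0], "fingers": 0.5}, {"dp": [-55, 10, 0], "dr": [0, 0, 0], "fingers": 0.5}, {"dp": [-43, 6, 0], "dr": [0, 0, 0], "fingers": 0.5}, {"dp": [-20, 2, 0], "dr": [0, 0, 0], "fingers": 0.5}]}}

```text
time_s: 20.5
tool_pos: [0.5775, -0.3814, 0.1568]
tool_rot: [-180.0, 0.1, 89.8]
force: [-0.1, 0.1, 1.0]
grip_width: 0.0434
grasp_force: 0.0
```

Call:
{"name": "step_arm", "arguments": {"moves": [{"dp": [0, 0, 40], "dr": [0, 0, 0], "fingers": 0.5}, {"dp": [0, 0, 40], "dr": [0, 0, 0], "fingers": 0.5}, {"dp": [0, 0, 10], "dr": [0, 0, 0], "fingers": 0.5}, {"dp": [0, 0, 0], "dr": [0, 0, 0], "fingers": 0.5}, {"dp": [0, 0, 0], "dr": [0, 0, 0], "fingers": 0.5}]}}

```text
time_s: 21.12
tool_pos: [0.5795, -0.3787, 0.0686]
tool_rot: [179.8, 0.1, 90.0]
force: [-0.5, 0.1, -1.0]
grip_width: 0.0437
grasp_force: 0.0
```

```bash
python3 - <<'E'
from h import *
T=env.read_camera("top")[:,:,::-1];S=env.read_camera("side")[:,:,::-1]
a=cv2.resize(T[100:270,90:290],(380,323));b=cv2.resize(S[190:360,270:470],(380,323))
cv2.imwrite("pics/g3.png",np.hstack([a,b]));print(env.get_obs()["tool_pos"])
E
```

```text
[ 0.57941379 -0.37852766  0.06831999]
```

View pics/g3.png

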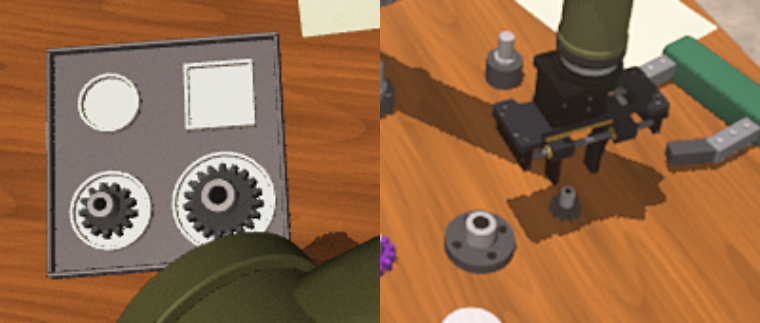

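The medium gear sits in its ring at (107,208). The fingers straddle the small hub at (567,195) and are clear of the flange. I go down and grip.

Call:
{"name": "step_arm", "arguments": {"moves": [{"dp": [0, -0.5, 20], "dr": [0, 0, 0], "fingers": 0.5}, {"dp": [0, 0, 16], "dr": [0, 0, 0], "fingers": 0.5}, {"dp": [0, 0, 13.5], "dr": [0, 0, 0], "fingers": 0.5}, {"dp": [0, 0, 0], "dr": [0, 0, 0], "fingers": 0.5}, {"dp": [0, 0, 0], "dr": [0, 0, 0], "fingers": 0.5}]}}

```text
time_s: 21.85
tool_pos: [0.578, -0.3781, 0.017]
tool_rot: [180.0, 0.0, 90.0]
force: [-0.2, -0.8, 0.2]
grip_width: 0.0437
grasp_force: 0.0
```

Call:
{"name": "step_arm", "arguments": {"moves": [{"dp": [0, 0, 0], "dr": [0, 0, 0], "fingers": 0.65}, {"dp": [0, 0, 0], "dr": [0, 0, 0], "fingers": 0.75}, {"dp": [0, 0, 0], "dr": [0, 0, 0], "fingers": 1}, {"dp": [0, 0, 0], "dr": [0, 0, 0], "fingers": 1}, {"dp": [0, 0, 0], "dr": [0, 0, 0], "fingers": 1}], "squeeze": 20}}

```text
time_s: 22.48
tool_pos: [0.5782, -0.3779, 0.0171]
tool_rot: [180.0, 0.0, 90.0]
force: [0.5, 0.1, 0.7]
grip_width: 0.0172
grasp_force: 20.0
```

Call:
{"name": "step_arm", "arguments": {"moves": [{"dp": [0, 0, -10], "dr": [0, 0, 0], "fingers": 1}, {"dp": [0, 0, -25], "dr": [0, 0, 0], "fingers": 1}, {"dp": [0, 0, -40], "dr": [0, 0, 0], "fingers": 1}, {"dp": [0, 0, -40], "dr": [0, 0, 0], "fingers": 1}, {"dp": [0, 0, -5], "dr": [0, 0, 0], "fingers": 1}]}}

```text
time_s: 23.1
tool_pos: [0.5792, -0.3795, 0.1408]
tool_rot: [179.7, 0.2, 90.0]
force: [-0.9, -0.4, -1.3]
grip_width: 0.0174
grasp_force: 20.0
```

Call:
{"name": "step_arm", "arguments": {"moves": [{"dp": [25, 0, 0], "dr": [0, 0, 0], "fingers": 1}, {"dp": [55, 1, 0], "dr": [0, 0, 0], "fingers": 1}, {"dp": [55, 0, 0], "dr": [0, 0, 0], "fingers": 1}, {"dp": [55, 1, 0], "dr": [0, 0, 0], "fingers": 1}, {"dp": [55, 0, 0], "dr": [0, 0, 0], "fingers": 1}]}}

```text
time_s: 23.72
tool_pos: [0.5791, -0.1307, 0.1358]
tool_rot: [-179.9, -0.0, 90.0]
force: [0.8, 0.9, -0.9]
grip_width: 0.017
grasp_force: 20.0
```

Call:
{"name": "step_arm", "arguments": {"moves": [{"dp": [55, 1, 0], "dr": [0, 0, 0], "fingers": 1}, {"dp": [55, 0, 0], "dr": [0, 0, 0], "fingers": 1}, {"dp": [55, 1, 0], "dr": [0, 0, 0], "fingers": 1}, {"dp": [55, 1, 0], "dr": [0, 0, 0], "fingers": 1}, {"dp": [55, 1, 0], "dr": [0, 0, 0], "fingers": 1}]}}

```text
time_s: 24.35
tool_pos: [0.583, 0.1438, 0.1359]
tool_rot: [-179.9, 0.0, 90.0]
force: [0.8, -1.2, -0.9]
grip_width: 0.0173
grasp_force: 20.0
```

Call:
{"name": "step_arm", "arguments": {"moves": [{"dp": [55, 0, 0], "dr": [0, 0, 0], "fingers": 1}, {"dp": [55, 0, 0], "dr": [0, 0, 0], "fingers": 1}, {"dp": [32, 0, 0], "dr": [0, 0, 0], "fingers": 1}, {"dp": [15, 0, 0], "dr": [0, 0, 0], "fingers": 1}, {"dp": [0, 0, 20], "dr": [0, 0, 0], "fingers": 1}]}}

```text
time_s: 24.98
tool_pos: [0.5848, 0.2996, 0.117]
tool_rot: [179.9, -0.0, 90.1]
force: [-0.5, -0.5, -1.5]
grip_width: 0.0174
grasp_force: 20.0
```

Call:
{"name": "step_arm", "arguments": {"moves": [{"dp": [0, 0, 30], "dr": [0, 0, 0], "fingers": 1}, {"dp": [0, 0, 20], "dr": [0, 0, 0], "fingers": 1}, {"dp": [0, 0, 10], "dr": [0, 0, 0], "fingers": 1}, {"dp": [0, 0, 0], "dr": [0, 0, 0], "fingers": 1}, {"dp": [0, 0, 0], "dr": [0, 0, 0], "fingers": 1}]}}

```text
time_s: 25.6
tool_pos: [0.5848, 0.2992, 0.0579]
tool_rot: [179.9, -0.1, 90.0]
force: [0.2, 0.1, -0.7]
grip_width: 0.0175
grasp_force: 20.0
```

```bash
python3 - <<'E'
from h import *
T=env.read_camera("top")[:,:,::-1];S=env.read_camera("side")[:,:,::-1]
a=cv2.resize(T[100:270,90:290],(380,323));b=cv2.resize(S[80:250,170:370],(380,323))
cv2.imwrite("pics/p3.png",np.hstack([a,b]));print(env.get_obs()["tool_pos"])
E
```

```text
[0.58470673 0.2994625  0.05802759]
```

View pics/p3.png

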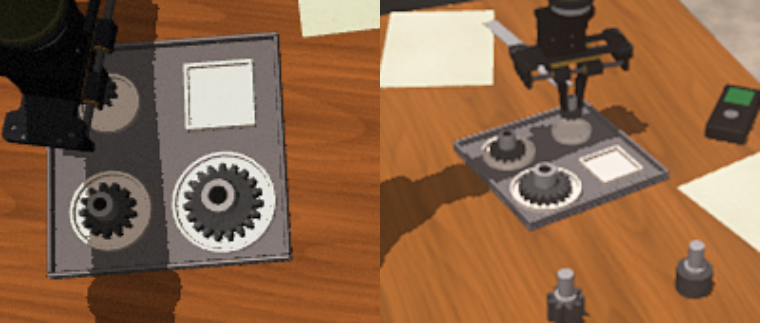

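The small gear is over its ring (side crop (573,115)). I lower it.

Call:
{"name": "step_arm", "arguments": {"moves": [{"dp": [0, 0, 16], "dr": [0, 0, 0], "fingers": 1}, {"dp": [0, 0, 11], "dr": [0, 0, 0], "fingers": 1}, {"dp": [0, 0, 3], "dr": [0, 0, 0], "fingers": 1}, {"dp": [0, 0, 1.5], "dr": [0, 0, 0], "fingers": 1}, {"dp": [0, 0, 0], "dr": [0, 0, 0], "fingers": 1}]}}

```text
time_s: 26.32
tool_pos: [0.5843, 0.2992, 0.0256]
tool_rot: [180.0, -0.0, 90.0]
force: [-0.2, 0.1, -0.7]
grip_width: 0.0174
grasp_force: 20.0
```

Call:
{"name": "step_arm", "arguments": {"moves": [{"dp": [0, 0, 0.4], "dr": [0, 0, 0], "fingers": 1}, {"dp": [0, 0, 0], "dr": [0, 0, 0], "fingers": 1}, {"dp": [0, 0, 0.4], "dr": [0, 0, 0], "fingers": 1}, {"dp": [0, 0, 0], "dr": [0, 0, 0], "fingers": 1}, {"dp": [0, 0, 0], "dr": [0, 0, 0], "fingers": 1}]}}

```text
time_s: 26.95
tool_pos: [0.5841, 0.2992, 0.0251]
tool_rot: [180.0, -0.0, 90.0]
force: [-1.9, -0.8, 3.9]
grip_width: 0.0175
grasp_force: 20.0
```

Contact. I release and go on to the pinion shaft.

Call:
{"name": "step_arm", "arguments": {"moves": [{"dp": [0, 0, -0.3], "dr": [0, 0, 0], "fingers": 0.75}, {"dp": [0, 0, 0], "dr": [0, 0, 0], "fingers": 0.65}, {"dp": [0, 0, 0], "dr": [0, 0, 0], "fingers": 0.5}, {"dp": [0, 0, -10], "dr": [0, 0, 0], "fingers": 0.5}, {"dp": [0, 0, -20], "dr": [0, 0, 0], "fingers": 0.5}]}}

```text
time_s: 27.58
tool_pos: [0.5835, 0.2989, 0.0553]
tool_rot: [-179.9, 0.0, 90.0]
force: [-0.4, 0.1, 0.4]
grip_width: 0.0428
grasp_force: 0.0
```

Call:
{"name": "step_arm", "arguments": {"moves": [{"dp": [0, 0, -50], "dr": [0, 0, 0], "fingers": 0.5}, {"dp": [0, 0, -50], "dr": [0, 0, 0], "fingers": 0.5}, {"dp": [-20, -8, 0], "dr": [0, 0, 0], "fingers": 0.5}, {"dp": [-55, -21, 0], "dr": [0, 0, 0], "fingers": 0.5}, {"dp": [-55, -21, 0], "dr": [0, 0, 0], "fingers": 0.5}]}}

```text
time_s: 28.2
tool_pos: [0.5342, 0.1676, 0.1565]
tool_rot: [179.9, -0.0, 90.0]
force: [0.7, -0.8, 0.6]
grip_width: 0.0434
grasp_force: 0.0
```

Call:
{"name": "step_arm", "arguments": {"moves": [{"dp": [-55, -21, 0], "dr": [0, 0, 0], "fingers": 0.45}, {"dp": [-55, -21, 0], "dr": [0, 0, 0], "fingers": 0.45}, {"dp": [-55, -21, 0], "dr": [0, 0, 0], "fingers": 0.45}, {"dp": [-55, -21, 0], "dr": [0, 0, 0], "fingers": 0.45}, {"dp": [-55, -21, 0], "dr": [0, 0, 0], "fingers": 0.45}]}}

```text
time_s: 28.82
tool_pos: [0.4286, -0.1081, 0.1559]
tool_rot: [179.9, -0.1, 89.9]
force: [0.9, -0.9, 0.1]
grip_width: 0.0475
grasp_force: 0.0
```

Call:
{"name": "step_arm", "arguments": {"moves": [{"dp": [-15, -7, 0], "dr": [0, 0, 0], "fingers": 0.45}, {"dp": [0, 0, 30], "dr": [0, 0, 0], "fingers": 0.45}, {"dp": [0, 0, 25], "dr": [0, 0, 0], "fingers": 0.45}, {"dp": [0, 0, 0], "dr": [0, 0, 0], "fingers": 0.45}, {"dp": [0, 0, 0], "dr": [0, 0, 0], "fingers": 0.45}]}}

```text
time_s: 29.45
tool_pos: [0.4229, -0.1207, 0.101]
tool_rot: [179.9, -0.0, 90.0]
force: [0.2, 0.2, 0.4]
grip_width: 0.048
grasp_force: 0.0
```

```bash
python3 - <<'E'
from h import *
T=env.read_camera("top")[:,:,::-1];S=env.read_camera("side")[:,:,::-1]
a=cv2.resize(T[100:270,90:290],(380,323));b=cv2.resize(S[150:270,195:336],(380,323))
cv2.imwrite("pics/g4.png",np.hstack([a,b]));print(env.get_obs()["tool_pos"])
E
```

```text
[ 0.4230542  -0.12073604  0.10102752]
```

View pics/g4.png

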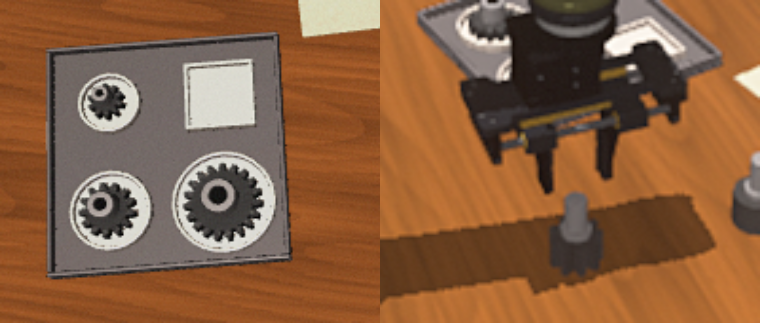

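All three gears are seated in their rings. The fingers are centred over the pinion stem at (576,200).

Call:
{"name": "step_arm", "arguments": {"moves": [{"dp": [0, 0, 20], "dr": [0, 0, 0], "fingers": 0.45}, {"dp": [0, 0, 18], "dr": [0, 0, 0], "fingers": 0.45}, {"dp": [0, 0, 14], "dr": [0, 0, 0], "fingers": 0.45}, {"dp": [0, 0, 1], "dr": [0, 0, 0], "fingers": 0.45}, {"dp": [0, 0, 0], "dr": [0, 0, 0], "fingers": 0.45}]}}

```text
time_s: 30.18
tool_pos: [0.4226, -0.1209, 0.0476]
tool_rot: [179.9, -0.0, 90.0]
force: [-0.1, 0.9, -0.3]
grip_width: 0.0476
grasp_force: 0.0
```

Call:
{"name": "step_arm", "arguments": {"moves": [{"dp": [0, 0, 0], "dr": [0, 0, 0], "fingers": 0.6}, {"dp": [0, 0, 0], "dr": [0, 0, 0], "fingers": 0.7}, {"dp": [0, 0, 0], "dr": [0, 0, 0], "fingers": 1}, {"dp": [0, 0, 0], "dr": [0, 0, 0], "fingers": 1}, {"dp": [0, 0, 0], "dr": [0, 0, 0], "fingers": 1}], "squeeze": 35}}

```text
time_s: 30.8
tool_pos: [0.4227, -0.1208, 0.0471]
tool_rot: [179.9, 0.0, 90.0]
force: [2.8, 0.2, 0.3]
grip_width: 0.0213
grasp_force: 35.0
```

Call:
{"name": "step_arm", "arguments": {"moves": [{"dp": [0, 0, -10], "dr": [0, 0, 0], "fingers": 1}, {"dp": [0, 0, -25], "dr": [0, 0, 0], "fingers": 1}, {"dp": [0, 0, -40], "dr": [0, 0, 0], "fingers": 1}, {"dp": [0, 0, -40], "dr": [0, 0, 0], "fingers": 1}, {"dp": [0, 0, -5], "dr": [0, 0, 0], "fingers": 1}]}}

```text
time_s: 31.42
tool_pos: [0.4229, -0.1209, 0.1683]
tool_rot: [179.8, -0.1, 90.0]
force: [0.5, 0.1, -3.8]
grip_width: 0.0213
grasp_force: 35.0
```

Call:
{"name": "step_arm", "arguments": {"moves": [{"dp": [22, 14, 0], "dr": [0, 0, 0], "fingers": 1}, {"dp": [48, 30, 0], "dr": [0, 0, 0], "fingers": 1}, {"dp": [48, 30, 0], "dr": [0, 0, 0], "fingers": 1}, {"dp": [48, 30, 0], "dr": [0, 0, 0], "fingers": 1}, {"dp": [48, 30, 0], "dr": [0, 0, 0], "fingers": 1}]}}

```text
time_s: 32.05
tool_pos: [0.5553, 0.0942, 0.1642]
tool_rot: [-179.8, 0.1, 90.0]
force: [0.7, -1.6, -3.3]
grip_width: 0.0211
grasp_force: 35.0
```

Call:
{"name": "step_arm", "arguments": {"moves": [{"dp": [48, 30, 0], "dr": [0, 0, 0], "fingers": 1}, {"dp": [26, 15, 0], "dr": [0, 0, 0], "fingers": 1}, {"dp": [12, 7, 0], "dr": [0, 0, 0], "fingers": 1}, {"dp": [0, 0, 20], "dr": [0, 0, 0], "fingers": 1}, {"dp": [0, 0, 30], "dr": [0, 0, 0], "fingers": 1}]}}

```text
time_s: 32.67
tool_pos: [0.6075, 0.1765, 0.1155]
tool_rot: [-180.0, 0.0, 89.9]
force: [0.5, -0.3, -4.8]
grip_width: 0.0213
grasp_force: 35.0
```

Call:
{"name": "step_arm", "arguments": {"moves": [{"dp": [0, 0, 20], "dr": [0, 0, 0], "fingers": 1}, {"dp": [0, 0, 10], "dr": [0, 0, 0], "fingers": 1}, {"dp": [0, 0, 0], "dr": [0, 0, 0], "fingers": 1}, {"dp": [0, 0, 0], "dr": [0, 0, 0], "fingers": 1}, {"dp": [0, 0, 0], "dr": [0, 0, 0], "fingers": 1}]}}

```text
time_s: 33.3
tool_pos: [0.6087, 0.1793, 0.088]
tool_rot: [179.9, -0.0, 90.0]
force: [-0.7, -0.2, -4.3]
grip_width: 0.0213
grasp_force: 35.0
```

```bash
python3 - <<'E'
from h import *
T=env.read_camera("top")[:,:,::-1];S=env.read_camera("side")[:,:,::-1]
a=cv2.resize(T[100:270,90:290],(380,323));b=cv2.resize(S[100:220,220:361],(380,323))
cv2.imwrite("pics/p4.png",np.hstack([a,b]));print(env.get_obs()["tool_pos"])
E
```

```text
[0.60839482 0.17934075 0.08760572]
```

View pics/p4.png

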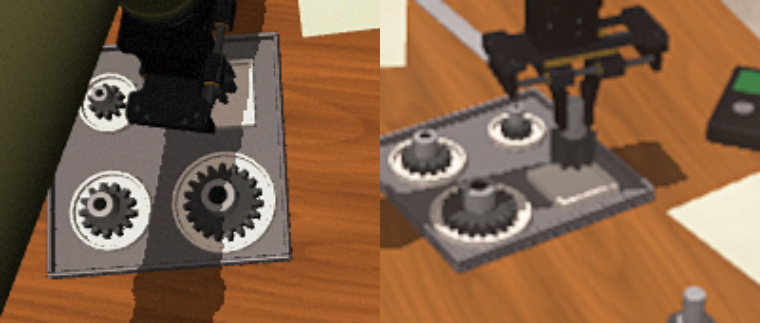

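The pinion hangs upright over the square nest. In the side crop it is at (573,150), raised above the nest at (580,185) as its height should make it. I lower it.

Call:
{"name": "step_arm", "arguments": {"moves": [{"dp": [0, 0, 15], "dr": [0, 0, 0], "fingers": 1}, {"dp": [0, 0, 10], "dr": [0, 0, 0], "fingers": 1}, {"dp": [0, 0, 4], "dr": [0, 0, 0], "fingers": 1}, {"dp": [0, 0, 2], "dr": [0, 0, 0], "fingers": 1}, {"dp": [0, 0, 0], "dr": [0, 0, 0], "fingers": 1}]}}

```text
time_s: 34.02
tool_pos: [0.6082, 0.179, 0.0562]
tool_rot: [180.0, -0.0, 90.0]
force: [-1.1, -0.0, -3.2]
grip_width: 0.0213
grasp_force: 35.0
```

Call:
{"name": "step_arm", "arguments": {"moves": [{"dp": [0, 0, 0.5], "dr": [0, 0, 0], "fingers": 1}, {"dp": [0, 0, 0], "dr": [0, 0, 0], "fingers": 1}, {"dp": [0, 0, 0.4], "dr": [0, 0, 0], "fingers": 1}, {"dp": [0, 0, 0], "dr": [0, 0, 0], "fingers": 1}, {"dp": [0, 0, 0], "dr": [0, 0, 0], "fingers": 1}]}}

```text
time_s: 34.65
tool_pos: [0.6085, 0.1791, 0.056]
tool_rot: [179.9, -0.0, 90.0]
force: [-2.3, -1.2, 5.7]
grip_width: 0.0211
grasp_force: 35.0
```

Contact at the nest floor height. I release, lift away, and take a last look.

Call:
{"name": "step_arm", "arguments": {"moves": [{"dp": [0, 0, -0.4], "dr": [0, 0, 0], "fingers": 0.72}, {"dp": [0, 0, 0], "dr": [0, 0, 0], "fingers": 0.6}, {"dp": [0, 0, 0], "dr": [0, 0, 0], "fingers": 0.45}, {"dp": [0, 0, -10], "dr": [0, 0, 0], "fingers": 0.45}, {"dp": [0, 0, -20], "dr": [0, 0, 0], "fingers": 0.45}]}}

```text
time_s: 35.28
tool_pos: [0.6076, 0.179, 0.0858]
tool_rot: [-179.9, 0.0, 90.0]
force: [0.4, -0.0, 0.7]
grip_width: 0.0471
grasp_force: 0.0
```

Call:
{"name": "step_arm", "arguments": {"moves": [{"dp": [0, 0, -50], "dr": [0, 0, 0], "fingers": 0.45}, {"dp": [0, 0, -50], "dr": [0, 0, 0], "fingers": 0.45}, {"dp": [-50, 0, -20], "dr": [0, 0, 0], "fingers": 0.45}, {"dp": [-60, 0, 0], "dr": [0, 0, 0], "fingers": 0.45}, {"dp": [-60, 0, 0], "dr": [0, 0, 0], "fingers": 0.45}]}}

```text
time_s: 35.9
tool_pos: [0.6085, 0.0074, 0.2077]
tool_rot: [179.8, -0.1, 90.0]
force: [0.3, 0.1, 0.5]
grip_width: 0.0477
grasp_force: 0.0
```

Call:
{"name": "step_arm", "arguments": {"moves": [{"dp": [-60, 0, 0], "dr": [0, 0, 0], "fingers": 0.45}, {"dp": [-30, 0, 0], "dr": [0, 0, 0], "fingers": 0.45}, {"dp": [0, 0, 0], "dr": [0, 0, 0], "fingers": 0.45}, {"dp": [0, 0, 0], "dr": [0, 0, 0], "fingers": 0.45}, {"dp": [0, 0, 0], "dr": [0, 0, 0], "fingers": 0.45}]}}

```text
time_s: 36.52
tool_pos: [0.6084, -0.0786, 0.2055]
tool_rot: [180.0, -0.1, 90.2]
force: [-0.1, 0.2, -0.4]
grip_width: 0.048
grasp_force: 0.0
```

```bash
python3 - <<'E'
from h import *
T=env.read_camera("top")[:,:,::-1];S=env.read_camera("side")[:,:,::-1]
a=cv2.resize(T[100:270,90:290],(380,323));b=cv2.resize(S[100:350,190:484],(380,323))
cv2.imwrite("pics/end.png",np.hstack([a,b]))
E
```

```text
(no output)
```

View pics/end.png

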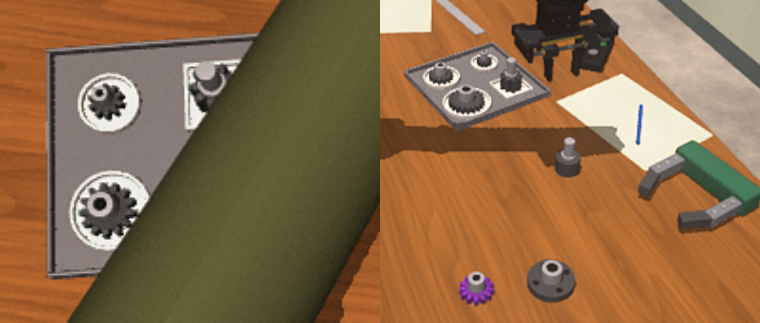

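The side view shows all four parts seated in the tray, with the pinion upright in the square nest (510,75). The flange, smooth shaft and purple gear stand where they were, and the gripper is free of everything.

```bash
python3 -c "
from cell import env
print(env.sign_off())"
```

```text
the job is handed in; nothing more can be done
None
```

The three gears lie flat in their matching ring nests and the pinion shaft stands upright in the square nest; the flange, smooth shaft and purple gear were left untouched, and I handed the job in at about 37 s.

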